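# Make up the workwear and linen mending kits

### The job

Make up the two mending kits from the stock on the table: the navy workwear tray gets the blue thread, the white chalk and the tin of snaps; the ivory linen tray gets the cream thread and the blue chalk, and its tin seat stays empty. Put each thing in the recess made for it - spools standing upright down in the spool wells, chalks flat in the chalk pockets, the tin flat in the round tin seat - let go of everything, and leave the red spool and the bar of soap where they are.

Things in the scene. Friction and masses are not known exactly. Their poses are not given: they have to be found in the camera images.
- navy_tray: Dark navy, fixed tray, 96 (x) x 224 (y) x 15 mm; origin under its centre. Workwear kit, all recesses filled. Recesses along y: tin seat at y=+64.5, dia 79, floor at z=7; chalk pocket at y=-14.5, 53 (x) x 63 (y), floor z=7, with finger notches 44 wide in y, same floor, out through both long sides (close fingers along tray x there); spool well at y=-79, dia 50, floor z=3. Deck z=15.
- ivory_tray: Ivory, fixed tray, 96 (x) x 224 (y) x 15 mm; origin under its centre. Linen kit, no tin. Recesses along y: tin seat at y=+64.5, dia 79, floor at z=7; chalk pocket at y=-14.5, 53 (x) x 63 (y), floor z=7, with finger notches 44 wide in y, same floor, out through both long sides (close fingers along tray x there); spool well at y=-79, dia 50, floor z=3. Deck z=15.
- blue_spool: Loose upright thread spool: blue thread, red end flanges, 34 mm diameter (upper flange 32), 52 mm tall; loose thread end offers no resistance. Origin on its axis at the underside, z up. The solid core is only 18 mm thick: grip from above across the upper flange (z 44 to 52 mm). For the navy tray.
- cream_spool: Loose upright thread spool: cream-white thread, dark brown wooden end flanges, 34 mm diameter (upper flange 32), 52 mm tall; loose thread end offers no resistance. Origin on its axis at the underside, z up. The solid core is only 18 mm thick: grip from above across the upper flange (z 44 to 52 mm). For the ivory tray.
- white_chalk: White tailor's chalk, a flat piece 37 (x) x 47 (y) x 9 mm, lying loose and flat; origin at the centre of its underside, z up. Pinch it across its x, on the long edges at x=-18 and +18 mm. For the navy tray.
- blue_chalk: Blue tailor's chalk, a flat piece 37 (x) x 47 (y) x 9 mm, lying loose and flat; origin at the centre of its underside, z up. Pinch it across its x, on the long edges at x=-18 and +18 mm. For the ivory tray.
- tin: Round white tin of snap caps with an orange label on its lid, loose, 63 mm in diameter, 24 mm high, lid fixed; origin at the centre of its underside, z up. Hold it by its upper half (its seat is only 8 mm deep and has no room for fingers). For the navy tray.
- red_spool: Loose upright thread spool: red thread, white end flanges, 34 mm diameter (upper flange 32), 52 mm tall; loose thread end offers no resistance. Origin on its axis at the underside, z up. The solid core is only 18 mm thick: grip from above across the upper flange (z 44 to 52 mm). Not part of either kit: it stays where it stands.
- soap: Pale green worn bar of spot soap, loose, lying flat, 42 (x) x 70 (y) x 22 mm; origin at the centre of its underside, z up. Not part of either kit: it stays where it lies.

How it is judged:
By the outcome, as a careful person would: the job done as asked, in the order asked, and still so for the second after the job is handed in, with the robot touching nothing.
It also fails if it takes over 128 s, if anything falls off the work surface, if the arm or the gripper's body presses on something with over 40 N, if the wrist force passes 120 N, or if a joint passes its speed limit or range.

### The arm

A 6-joint arm with a two-finger parallel gripper is mounted at the origin on a cart in front of the work surface, level with it; the furniture and walls round the work are solid. World frame = base frame: x ahead of the robot, y to its left, z up, the work surface at z = 0. Lengths are in m, angles in rad, forces in N, time in s.
With the tool pointing down it reaches from about 0.325 to 0.9 m from the base axis. Payload 3.5 kg.
Tool frame: the origin (TCP) lies midway between the tips of the shut fingers; the grasp point (between the pads) lies 19 mm behind it; z points along the fingers, y is the line along which they close (so a half turn about z gives the same grasp; the last joint's range is limited). The gripper opens to 85 mm and grips with 20 to 120 N. Pads are 22 mm wide; open, the fingers measure 114 mm over their backs; the gripper's body (76 mm by 85 mm) begins 54 mm behind the grasp point. The pads swing forward as they close: fully open they stand 13 mm farther back than shut.
Start: joints at [-1.302, 0.276, -0.026, 1.268, 0, 1.467], TCP at [0.227, -0.582, 0.231] pointing down, gripper open.
Joint ranges: [-3.12, 3.12], [-0.85, 1.88], [-1.08, 1.24], [-1.95, 2.15], [-1.57, 1.53], [-3.14, 3.14]. Speed limits (rad/s): [2.57, 2.57, 3.14, 3.14, 3.14, 3.14].

### API

Orientations are given as a unit quaternion [x, y, z, w].
In Python, from plant import r gives the robot as it stands. The module is installed in compiled form; this text tells all that it offers.
- The arm moves only by the tool send_rows, never from a script. Its argument "deltas" is a list of rows, each a list of 7 numbers: the shift along the tool's x, y, z in cm, then the turn, a rotation vector about the tool's x, y, z in rad, then the closure, from 0 (fully open) to 1 (shut). In form: [[x, y, z, rx, ry, rz, fingers], ...]. A call has 1 to 20 rows; each row is the pose to reach, as a shift and turn from the pose commanded when the call began, along the tool's axes at that moment; what a row does not reach only later rows make up. A row lasts 1/12 s, in which the tool goes at most 41.7 mm and 7.16 degrees, less where a joint would pass 70% of its speed; a pose out of reach is approached as far as the arm can. A call with a gripper value outside its range is refused whole. The fingers move at their own pace and stop on an object; "grip_force" is the grip in N (left out, the last holds). Time passes only in rows, so rows that repeat a pose let the fingers close. It gives the time, the measured TCP pose, the force, the opening and the grip force at its end, in the units of the state.
- r.get_state(): the state, without advancing time (a new reading comes with each control period).
- r.grab_frame(name): name is "side" or "top" or "wrist"; returns the picture (480x640x3 uint8, red, green, blue); there is no depth.
- r.camera_model(name): a dict with "vfov" (degrees; the focal length in pixels is half the picture's height over the tangent of half this angle, whatever the lens; pixels are square), "cx", "cy" (the principal point, pixels), "eye" and "rotation" of the camera in the world. Camera axes: x right, y down, z forward; pixel columns grow to the right and rows downward; lengths in m; the calibration is good to about 2 mm. A picture is of the moment at which its call begins: read the wrist's pose just before it. camera_model takes no time and is no camera call; for the wrist camera it gives the pose at the moment of the call.
- r.job_done(): hands the job in; it is judged then, once.
The state is a dict: "time_s": time; "qpos": joint angles; "qd": joint speeds; "effort": joint torques, N m; "eef_pos": TCP position; "eef_rot": TCP orientation; "contact_force": force on the tool from outside, world axes, zero at the start; "wrist_torque": the same for the moment, N m; "width": finger opening in m; "gripper_force": force on a finger pad.
Only numpy, scipy, OpenCV 4.12 (cv2) and the standard library are available. Lean on these libraries where they do the work, as an engineer would, in place of code of your own. Each camera call takes 0.05 s, during which the arm holds its last target. There are 200 camera calls.

## Working session

There is one attempt and no reset: what is moved stays moved. The work goes in short steps, Python scripts to look and compute and a tool call to move; the robot and the scene stay as the last step left them, time stands still between calls to the robot, and variables do not carry over. Pictures are saved under pics/ and viewed, at most 14 in all, crops included, and the job is handed in when it is done.

Besides the shell and the picture viewer there is one more tool, called after "Request:" as name([rows], argument=value, ...), one row to a line, values as JSON. send_rows: Moves the arm, as the interface text tells. Its arguments: {"type":"object","properties":{"deltas":{"type":"array","items":{"type":"array","items":{"type":"number"}}},"grip_force":{"type":"number"}},"required":["deltas"]}

```bash
mkdir -p pics; python3 - <<'E'
from plant import r
import cv2,json
for n in ["top","side"]:
    f=r.grab_frame(n); cv2.imwrite(f"pics/{n}0.png",f[:,:,::-1]); print(n,r.camera_model(n))
print(r.get_state())
print(r.camera_model("wrist"))
E
```

```text
top {'vfov': 46.95267103709338, 'cx': 320.7440941111042, 'cy': 239.4121902965493, 'eye': array([0.28843374, 0.01246448, 1.20908299]), 'rotation': array([ 0.71139618, -0.69733109,  0.06472367, -0.05878491])}
side {'vfov': 56.272179691008944, 'cx': 328.20072560326014, 'cy': 242.67716654401806, 'eye': array([0.22017121, 0.56035832, 0.6097725 ]), 'rotation': array([-0.22028134,  0.88629132, -0.39681445,  0.09220687])}
{'time_s': 0.1, 'qpos': array([-1.30242299e+00,  2.77053272e-01, -2.77494664e-02,  1.26800378e+00,
       -6.87849821e-06,  1.46739329e+00]), 'qd': array([ 7.27349446e-04, -7.56411395e-05,  3.20012130e-03, -3.01842504e-04,
        3.14544827e-04,  2.07503779e-03]), 'effort': array([ 5.24686347e-04, -4.46708608e+01,  2.96128750e+01,  8.50615528e-03,
       -1.29017203e-04, -1.26954138e-06]), 'eef_pos': array([ 0.22684232, -0.58161944,  0.2302711 ]), 'eef_rot': array([ 9.82771987e-01,  1.84819401e-01, -8.62391559e-05, -1.00139641e-03]), 'contact_force': array([ 0.71491593,  0.02957177, -0.290684  ]), 'wrist_torque': array([-0.02050359, -0.00372607, -0.00199686]), 'gripper_force': 0.0, 'width': 0.08528103591337481}
{'vfov': 70.39162831705794, 'cx': 314.0699511837614, 'cy': 234.8274046408302, 'eye': array([ 0.29801751, -0.55366484,  0.37297923]), 'rotation': array([ 0.81620668, -0.55721624, -0.08789764,  0.12486277])}
```

View pics/top0.png

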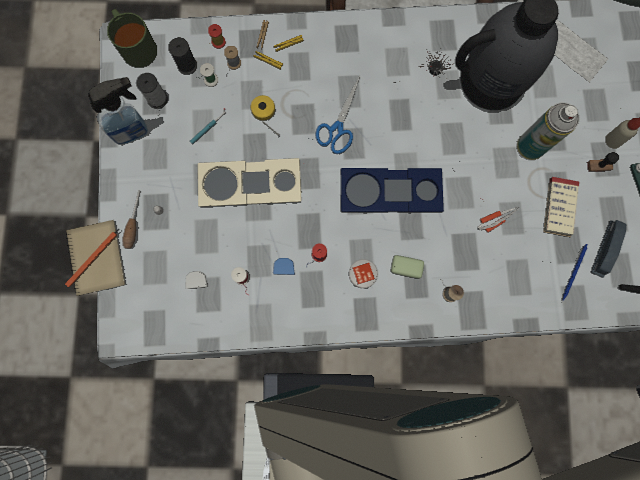

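View pics/side0.png

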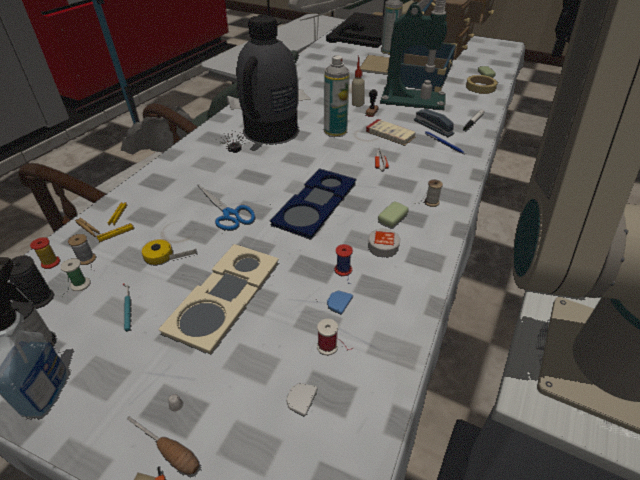

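```bash
cat > h.py <<'E'
import numpy as np, cv2
from scipy.spatial.transform import Rotation as R
def ray(cm,uv,z):
    f=240/np.tan(np.radians(cm['vfov']/2)); uv=np.atleast_2d(uv).astype(float)
    d=np.c_[(uv[:,0]-cm['cx'])/f,(uv[:,1]-cm['cy'])/f,np.ones(len(uv))]
    d=R.from_quat(cm['rotation']).apply(d); e=cm['eye']
    return e+d*((np.asarray(z)-e[2])/d[:,2])[:,None] 
def proj(cm,P):
    f=240/np.tan(np.radians(cm['vfov']/2)); q=R.from_quat(cm['rotation']).inv().apply(np.atleast_2d(P)-cm['eye'])
    return q[:,:2]/q[:,2:]*f+[cm['cx'],cm['cy']]
def blob(mask,box):
    m=np.zeros_like(mask); x0,y0,x1,y1=box; m[y0:y1,x0:x1]=mask[y0:y1,x0:x1]
    c=max(cv2.findContours(m,0,1)[0],key=cv2.contourArea); return c[:,0,:]
def meas(cm,c,z):
    p=ray(cm,c,z)[:,:2]; (o,s,a)=cv2.minAreaRect((p*1000).astype(np.float32))
    return np.round(o,1),np.round(s,1),round(a,1)
E
python3 - <<'E'
from h import *
from plant import r
cm=r.camera_model('top'); im=cv2.imread('pics/top0.png'); b,g,rr=[im[:,:,i].astype(int) for i in range(3)]
hsv=cv2.cvtColor(im,cv2.COLOR_BGR2HSV); H,S,V=[hsv[:,:,i].astype(int) for i in range(3)]
u=lambda m:(m*255).astype(np.uint8)
print('navy',meas(cm,blob(u((V<110)&(S>120)),(330,155,455,225)),.015))
print('ivory',meas(cm,blob(u((S>30)&(V>150)),(185,150,310,220)),.015))
print('bluechalk',meas(cm,blob(u((S>90)),(268,252,300,280)),.009))
print('soap',meas(cm,blob(u((S>35)),(385,250,430,285)),.022))
print('bluespool',meas(cm,blob(u((S>100)),(308,240,330,262)),.052))
print('tinlabel',meas(cm,blob(u((S>90)),(345,255,385,295)),.024))
for n,p in dict(wc=(196,280),rs=(240,272),cs=(455,293)).items(): print(n,ray(cm,p,.03).round(3))
o=[cv2.resize(im[y-25:y+25,x-32:x+32],(256,200),interpolation=cv2.INTER_CUBIC) for x,y in [(196,280),(284,267),(363,275),(319,253),(240,275),(453,293)]]
cv2.imwrite('pics/c0.png',np.vstack([np.hstack(o[:3]),np.hstack(o[3:])]))
# distortion check: top vs side for tray corners
s=r.camera_model('side')
for n,p in dict(sp=(319,250),tin=(363,275),soap=(407,267),cs=(455,290)).items():
    print(n, proj(s,ray(cm,p,{'sp':.052,'tin':.024,'soap':.022,'cs':.052}[n])).round(0))
w=r.camera_model('wrist');st=r.get_state();Rt=R.from_quat(st['eef_rot']).inv()
print(Rt.apply(w['eye']-st['eef_pos']),(Rt*R.from_quat(w['rotation'])).as_matrix().round(2))
E
```

```text
navy (array([ 616.3, -151.3]), array([ 99. , 226.1]), 1.2)
ivory (array([622.8, 228.9]), array([ 99.7, 104.5]), 4.1)
bluechalk (array([441.1,  83.5]), array([33. , 43.8]), 1.2)
soap (array([ 443., -184.]), array([67.3, 40.7]), 78.5)
bluespool (array([464.8,   7.8]), array([36.4, 29.7]), 1.2)
tinlabel (array([426.3, -88.4]), array([37.9, 37.8]), 18.6)
wc [[0.403 0.269 0.03 ]]
rs [[0.422 0.176 0.03 ]]
cs [[ 0.387 -0.284  0.03 ]]
sp [[344. 249.]]
tin [[386. 238.]]
soap [[395. 210.]]
cs [[433. 182.]]
[ 0.07649649 -0.00047438 -0.14269213] [[ 0.   -0.95 -0.3 ]
 [ 1.    0.   -0.  ]
 [ 0.   -0.3   0.95]]
```

View pics/c0.png

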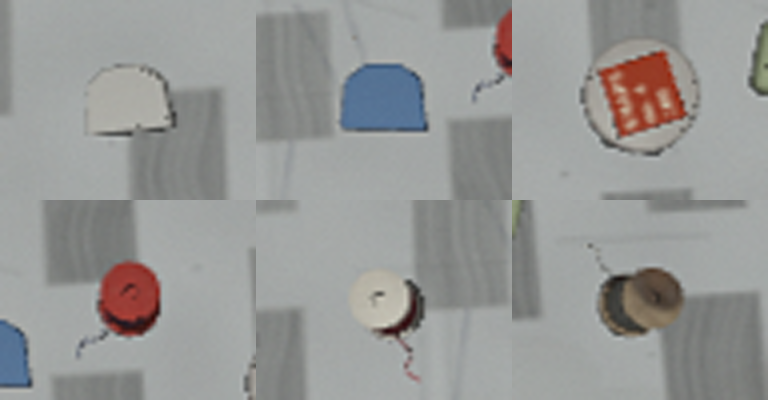

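The crops show white chalk at (196,280) and blue chalk at (284,267), both with long edges lying along world y. The tin is at (363,274), the blue spool (red flanges) at (319,250), the red spool (white flanges) at (239,274) and the brown-flanged spool at (457,292). I'll move the wrist camera over the table for finer positions.

Request:
send_rows([
  [41.8, -32.2, -2, 0, 0, -1.199, 0],
  [41.8, -32.2, -2, 0, 0, -1.199, 0],
  [41.8, -32.2, -2, 0, 0, -1.199, 0],
  [41.8, -32.2, -2, 0, 0, -1.199, 0],
  [41.8, -32.2, -2, 0, 0, -1.199, 0],
  [41.8, -32.2, -2, 0, 0, -1.199, 0],
  [41.8, -32.2, -2, 0, 0, -1.199, 0],
  [41.8, -32.2, -2, 0, 0, -1.199, 0],
  [41.8, -32.2, -2, 0, 0, -1.199, 0],
  [41.8, -32.2, -2, 0, 0, -1.199, 0],
  [41.8, -32.2, -2, 0, 0, -1.199, 0],
  [41.8, -32.2, -2, 0, 0, -1.199, 0],
  [41.8, -32.2, -2, 0, 0, -1.199, 0],
  [41.8, -32.2, -2, 0, 0, -1.199, 0],
  [41.8, -32.2, -2, 0, 0, -1.199, 0],
  [41.8, -32.2, -2, 0, 0, -1.199, 0],
  [41.8, -32.2, -2, 0, 0, -1.199, 0],
  [41.8, -32.2, -2, 0, 0, -1.199, 0],
  [41.8, -32.2, -2, 0, 0, -1.199, 0],
  [41.8, -32.2, -2, 0, 0, -1.199, 0],
])

```text
time_s: 1.77
eef_pos: [0.4991, -0.1313, 0.2513]
eef_rot: [0.708, 0.707, -0.0, -0.0]
contact_force: [-0.8, 1.5, 0.6]
width: 0.0857
gripper_force: 0.0
```

```bash
python3 - <<'E'
from h import *
from plant import r
import pickle
s=r.get_state();cm=r.camera_model('wrist');im=r.grab_frame('wrist')[:,:,::-1]
cv2.imwrite('pics/w1.png',im);pickle.dump(cm,open('w1.pkl','wb'))
print(s['eef_pos'],s['eef_rot'],s['qpos'],cm['eye'])
E
```

```text
[ 0.49910995 -0.13126406  0.25126236] [ 7.07688485e-01  7.06524594e-01 -4.05350017e-05 -6.80710217e-05] [-3.82468302e-01  7.27958212e-02 -2.28747132e-01  1.26941042e+00
 -2.10649897e-05  1.18997402e+00] [ 0.49832735 -0.0538298   0.39399308]
```

View pics/w1.png

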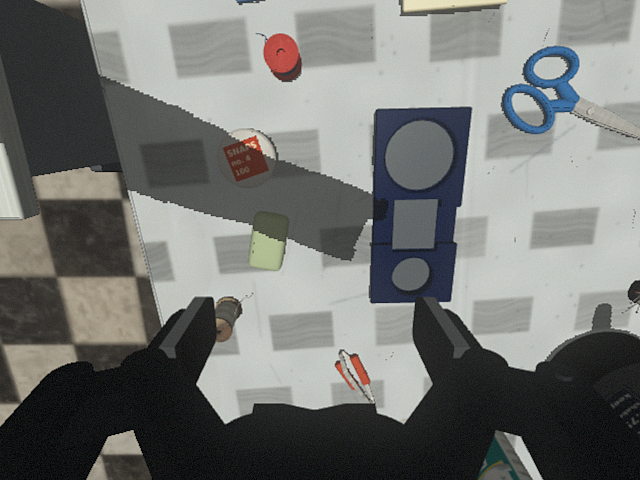

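Request:
send_rows([
  [4, 0, 0, 0, 0, 0, 0],
  [8, 0, 0, 0, 0, 0, 0],
  [12, 0, 0, 0, 0, 0, 0],
  [16, 0, 0, 0, 0, 0, 0],
  [20, 0, 0, 0, 0, 0, 0],
  [24, 0, 0, 0, 0, 0, 0],
  [27, 0, 0, 0, 0, 0, 0],
  [27, 0, 0, 0, 0, 0, 0],
  [27, 0, 0, 0, 0, 0, 0],
  [27, 0, 0, 0, 0, 0, 0],
  [27, 0, 0, 0, 0, 0, 0],
  [27, 0, 0, 0, 0, 0, 0],
])

```text
time_s: 2.82
eef_pos: [0.4996, 0.1383, 0.2513]
eef_rot: [0.708, 0.706, -0.0, 0.0]
contact_force: [-0.7, -0.1, 0.6]
width: 0.0853
gripper_force: 0.0
```

```bash
python3 - <<'E'
from h import *
from plant import r
import pickle
s=r.get_state();cm=r.camera_model('wrist');im=r.grab_frame('wrist')[:,:,::-1]
cv2.imwrite('pics/w2.png',im);pickle.dump(cm,open('w2.pkl','wb'))
print(s['eef_pos'],s['eef_rot'],s['qpos'],cm['eye'])
E
```

```text
[0.49962878 0.13834974 0.25129655] [ 7.07835586e-01  7.06377216e-01 -9.78235815e-05  5.28114972e-05] [ 1.45513172e-01  7.69857262e-02 -2.24120923e-01  1.26978376e+00
 -2.01451643e-04  1.71837195e+00] [0.49885964 0.21582508 0.39399767]
```

View pics/w2.png

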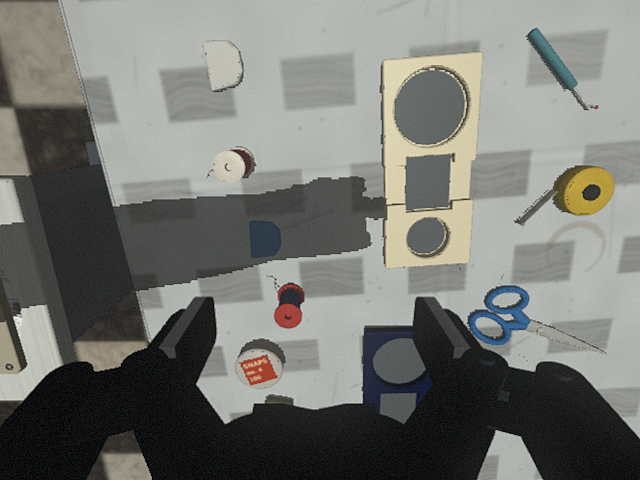

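w1: blue spool flange (281,51), tin (248,157), soap (268,241), cream spool top (222,330), navy tray with wells at (419,155), (414,224), (410,274). w2: white chalk (224,65), red spool (229,166), blue chalk (265,238), blue spool top (288,316), ivory tray with wells at (431,106), (428,182), (427,237).

```bash
python3 - <<'E'
from h import *
import pickle
C={k:pickle.load(open(k+'.pkl','rb')) for k in('w1','w2')}; I={k:cv2.imread(f'pics/{k}.png') for k in C}
def ch(k): 
    h=cv2.cvtColor(I[k],cv2.COLOR_BGR2HSV).astype(int); return h[:,:,0],h[:,:,1],h[:,:,2]
u=lambda m:(m*255).astype(np.uint8)
H,S,V=ch('w1');c=C['w1']
print('navy',meas(c,blob(u((S>110)&(H>100)&(H<135)),(362,95,485,310)),.015))
print('navy wells', [ray(c,p,z).round(4)[0,:2] for p,z in [((419,155),.007),((414,224),.007),((410,274),.003)]])
m=blob(u((S<50)&(V>0)|(S>90)),(0,0,1,1)) if 0 else None
print('label',meas(c,blob(u((S>120)&((H<20)|(H>170))),(215,125,282,192)),.024), ray(c,(248,157),.024))
print('bspool',meas(c,blob(u((S>120)&((H<10)|(H>170))&(V>150)),(255,25,310,85)),.052))
print('soap',meas(c,blob(u((S>50)&(H>20)&(H<60)),(240,200,295,280)),.022))
print('cs',ray(c,(222,330),.052))
H,S,V=ch('w2');c=C['w2']
print('ivory',meas(c,blob(u((S>35)&(V>120)&(H<40)),(375,45,490,272)),.015))
print('ivory wells', [ray(c,p,z).round(4)[0,:2] for p,z in [((431,106),.007),((428,182),.007),((427,237),.003)]])
print('bchalk',meas(c,blob(u((S>110)&(H>90)&(H<130)),(240,212,292,265)),.009))
g=cv2.morphologyEx(u(cv2.cvtColor(I['w2'],cv2.COLOR_BGR2GRAY)<200),0,np.ones((1,1)))
ed=cv2.morphologyEx(cv2.Canny(I['w2'],60,150),cv2.MORPH_CLOSE,np.ones((5,5)))
print('wchalk',meas(c,blob(ed,(198,33,250,97)),.009))
print('bspool2',ray(c,(288,316),.052),'rs',ray(c,(229,166),.052))
E
```

```text
navy (array([ 603.8, -147.3]), array([69.4, 77.3]), 89.9)
navy wells [array([ 0.6145, -0.0828]), array([ 0.6158, -0.1623]), array([ 0.6176, -0.2283])]
label (array([425. , -85.2]), array([37.3, 37.4]), 18.8) [[ 0.42772264 -0.08335996  0.024     ]]
bspool (array([468.2,  10.8]), array([29.9, 30.8]), 89.9)
soap (array([ 444.6, -178.9]), array([68.7, 39.4]), 79.7)
cs [[ 0.39135873 -0.2765667   0.052     ]]
ivory (array([625.1, 171.4]), array([100.7, 227.6]), 4.2)
ivory wells [array([0.6231, 0.2377]), array([0.6279, 0.1568]), array([0.6346, 0.0898])]
bchalk (array([434.1,  67.9]), array([0., 0.]), 0.0)
wchalk (array([402.9, 277.5]), array([46.2, 50.1]), 12.0)
bspool2 [[0.46853904 0.01127096 0.052     ]] rs [[0.41424672 0.17979703 0.052     ]]
```

Request:
send_rows([
  [-4, -1, 2, 0, 0, 0, 0],
  [-8, -2, 5, 0, 0, 0, 0],
  [-12, -3, 8, 0, 0, 0, 0],
  [-12.7, -3.1, 11, 0, 0, 0, 0],
  [-12.7, -3.1, 14, 0, 0, 0, 0],
  [-12.7, -3.1, 16, 0, 0, 0, 0],
  [-12.7, -3.1, 18, 0, 0, 0, 0],
  [-12.7, -3.1, 20, 0, 0, 0, 0],
  [-12.7, -3.1, 21.5, 0, 0, 0, 0],
  [-12.7, -3.1, 22.5, 0, 0, 0, 0],
  [-12.7, -3.1, 22.5, 0, 0, 0, 0],
  [-12.7, -3.1, 22.5, 0, 0, 0, 0],
  [-12.7, -3.1, 22.5, 0, 0, 0, 0.5],
  [-12.7, -3.1, 22.5, 0, 0, 0, 0.75],
  [-12.7, -3.1, 22.5, 0, 0, 0, 0.75],
  [-12.7, -3.1, 22.5, 0, 0, 0, 0.75],
  [-12.7, -3.1, 22.5, 0, 0, 0, 0.75],
  [-12.7, -3.1, 22.5, 0, 0, 0, 0.75],
  [-12.7, -3.1, 22.5, 0, 0, 0, 0.75],
  [-12.7, -3.1, 22.5, 0, 0, 0, 0.75],
], grip_force=25)

```text
time_s: 4.53
eef_pos: [0.469, 0.0126, 0.0271]
eef_rot: [0.707, 0.707, 0.0, 0.0]
contact_force: [-1.3, -1.6, 5.0]
width: 0.029
gripper_force: 24.3
```

Request:
send_rows([
  [0, 0, -1, 0, 0, 0, 0.8],
  [0, 0, -3, 0, 0, 0, 0.8],
  [0, 0, -6, 0, 0, 0, 0.8],
  [0, 0, -9, 0, 0, 0, 0.8],
  [0, 0, -11, 0, 0, 0, 0.8],
  [0, 0, -11, 0, 0, 0, 0.8],
  [0, 0, -11, 0, 0, 0, 0.8],
  [0, 0, -11, 0, 0, 0, 0.8],
])

```text
time_s: 5.2
eef_pos: [0.4678, 0.0127, 0.1359]
eef_rot: [0.707, 0.707, -0.0, -0.0]
contact_force: [0.2, -0.3, 0.8]
width: 0.0289
gripper_force: 24.8
```

```bash
python3 - <<'E'
from plant import r
import cv2,numpy as np
a=r.grab_frame('wrist')[:,:,::-1];b=r.grab_frame('side')[:,:,::-1]
s=cv2.resize(b[130:330,240:440],(400,400));w=cv2.resize(a[160:440,160:480],(400,350))
cv2.imwrite('pics/g1.png',np.hstack([s,cv2.copyMakeBorder(w,0,50,0,0,0)]))
E
```

```text
(no output)
```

View pics/g1.png

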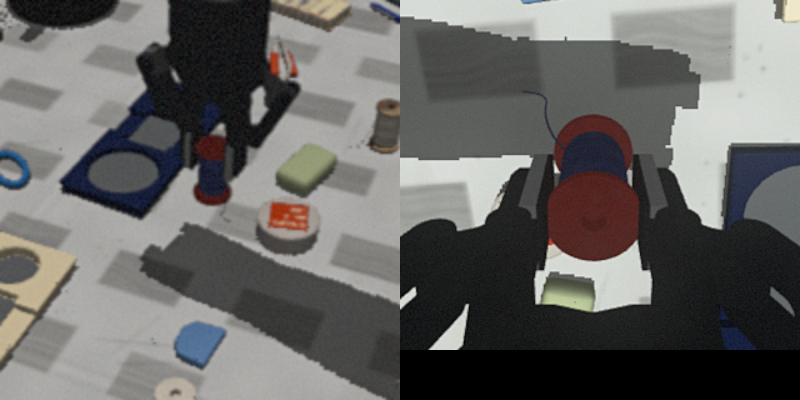

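```bash
python3 - <<'E'
from h import *
from plant import r
s=r.get_state();cm=r.camera_model('wrist');p=s['eef_pos']
for dz in (.021,.025): print(p,ray(cm,(314,336),p[2]+dz))
print(ray(cm,[(280,336),(350,336)],p[2]+.023))
print(proj(cm,[p+[.0145,0,.019],p+[.0145,.011,.019],p+[.0145,-.011,.019]]))
E
```

```text
[0.46703002 0.01273823 0.13489243] [[0.46607035 0.00801879 0.15589243]]
[0.46703002 0.01273823 0.13489243] [[0.46608555 0.01071666 0.15989243]]
[[0.45223868 0.0093278  0.15789243]
 [0.4807181  0.00940996 0.15789243]]
[[351.27930905 323.44381632]
 [352.17787097 299.6666371 ]
 [350.42175034 346.13599466]]
```

Request:
send_rows([
  [-3, 2, 0, 0, 0, 0, 0.8],
  [-6, 4, 0, 0, 0, 0, 0.8],
  [-9, 6, 0, 0, 0, 0, 0.8],
  [-12, 8, 0, 0, 0, 0, 0.8],
  [-15, 10, 0, 0, 0, 0, 0.8],
  [-18, 12, 0, 0, 0, 0, 0.8],
  [-21, 14, 0, 0, 0, 0, 0.8],
  [-23.8, 15.1, 0, 0, 0, 0, 0.8],
  [-23.8, 15.1, 0, 0, 0, 0, 0.8],
  [-23.8, 15.1, 3, 0, 0, 0, 0.8],
  [-23.8, 15.1, 6, 0, 0, 0, 0.8],
  [-23.8, 15.1, 8, 0, 0, 0, 0.8],
  [-23.8, 15.1, 8, 0, 0, 0, 0.8],
  [-23.8, 15.1, 8, 0, 0, 0, 0.8],
])

```text
time_s: 6.47
eef_pos: [0.617, -0.224, 0.0535]
eef_rot: [0.707, 0.707, -0.001, -0.003]
contact_force: [0.8, 1.0, -0.4]
width: 0.029
gripper_force: 24.8
```

```bash
python3 - <<'E'
from h import *
from plant import r
s=r.get_state();cm=r.camera_model('wrist');p=s['eef_pos'];print(p)
a=r.grab_frame('wrist')[:,:,::-1].copy()
for uv in proj(cm,[p+[-.001+.025*np.cos(t),-.003+.025*np.sin(t),.015-p[2]] for t in np.linspace(0,6.28,40)]): cv2.circle(a,tuple(int(v) for v in uv),1,(0,255,0),-1)
cv2.imwrite('pics/g2.png',a)
E
```

```text
[ 0.61696985 -0.22404677  0.05353261]
```

View pics/g2.png

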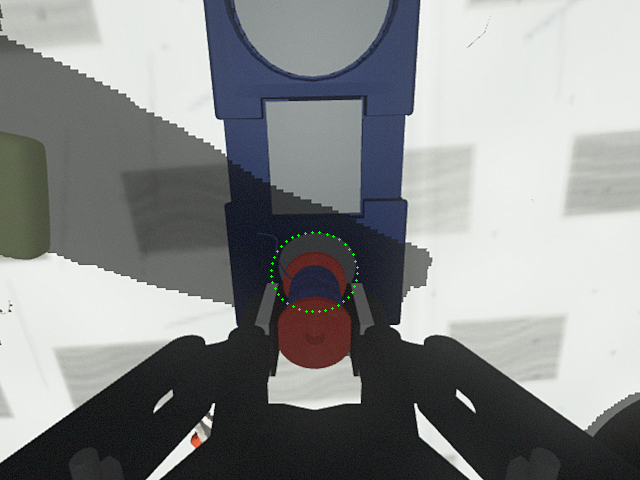

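The predicted circle (315,272) coincides with the visible well, so I'll lower and release.

Request:
send_rows([
  [0, 0, 0.8, 0, 0, 0, 0.8],
  [0, 0, 1.6, 0, 0, 0, 0.8],
  [0, 0, 2.1, 0, 0, 0, 0.8],
  [0, 0, 2.3, 0, 0, 0, 0.8],
  [0, 0, 2.3, 0, 0, 0, 0.8],
  [0, 0, 2.3, 0, 0, 0, 0.8],
  [0, 0, 2.3, 0, 0, 0, 0.4],
  [0, 0, 2.3, 0, 0, 0, 0.2],
  [0, 0, 2.3, 0, 0, 0, 0.2],
  [0, 0, 2.3, 0, 0, 0, 0.2],
  [0, 0, 2.3, 0, 0, 0, 0.2],
  [0, 0, 0, 0, 0, 0, 0.1],
  [0, 0, -3, 0, 0, 0, 0],
  [0, 0, -6, 0, 0, 0, 0],
  [0, 0, -9, 0, 0, 0, 0],
  [0, 0, -12, 0, 0, 0, 0],
  [0, 0, -12, 0, 0, 0, 0],
])

```text
time_s: 7.93
eef_pos: [0.6237, -0.2274, 0.1844]
eef_rot: [0.707, 0.707, 0.002, 0.006]
contact_force: [1.3, -0.5, 1.3]
width: 0.0853
gripper_force: 0.0
```

Request:
send_rows([
  [4, -2, 0, 0, 0, 0, 0],
  [8, -4, 0, 0, 0, 0, 0],
  [12, -6, 0, 0, 0, 0, 0],
  [16, -8, 0, 0, 0, 0, 0],
  [20, -10, 0, 0, 0, 0, 0],
  [24, -12, 0, 0, 0, 0, 0],
  [28, -14, 0, 0, 0, 0, 0],
  [32, -16, 0, 0, 0, 0, 0],
  [36, -18, 0, 0, 0, 0, 0],
  [40, -20, 0, 0, 0, 0, 0],
  [44, -21.3, 0, 0, 0, 0, 0],
  [46.5, -21.3, 1.5, 0, 0, 0, 0],
  [47.5, -21.3, 1.5, 0, 0, 0, 0],
  [47.5, -21.3, 1.5, 0, 0, 0, 0],
  [47.5, -21.3, 1.5, 0, 0, 0, 0],
])

```text
time_s: 9.18
eef_pos: [0.4057, 0.2505, 0.1608]
eef_rot: [0.706, 0.708, -0.0, -0.0]
contact_force: [0.7, 0.2, -0.4]
width: 0.0851
gripper_force: 0.0
```

```bash
python3 - <<'E'
from h import *
from plant import r
s=r.get_state();cm=r.camera_model('wrist');p=s['eef_pos'];print(p,s['eef_rot'],s['qpos'])
a=r.grab_frame('wrist')[:,:,::-1].copy();t=r.grab_frame('top')[:,:,::-1];sd=r.grab_frame('side')[:,:,::-1]
v=cv2.resize(a,(480,360)); x=np.vstack([cv2.resize(t[160:220,335:447],(300,180)),cv2.resize(sd[160:240,260:370],(300,180))])
cv2.imwrite('pics/g3.png',np.hstack([v,x])); cv2.imwrite('pics/g3w.png',a)
import pickle;pickle.dump(cm,open('g3.pkl','wb'))
E
```

```text
[0.40567707 0.2504877  0.1608203 ] [ 7.06002909e-01  7.08208777e-01 -4.69913082e-04 -6.04250129e-06] [ 4.17659165e-01  6.54287588e-02 -4.35031414e-01  1.07121698e+00
 -3.27970867e-04  1.98533607e+00]
```

View pics/g3.png

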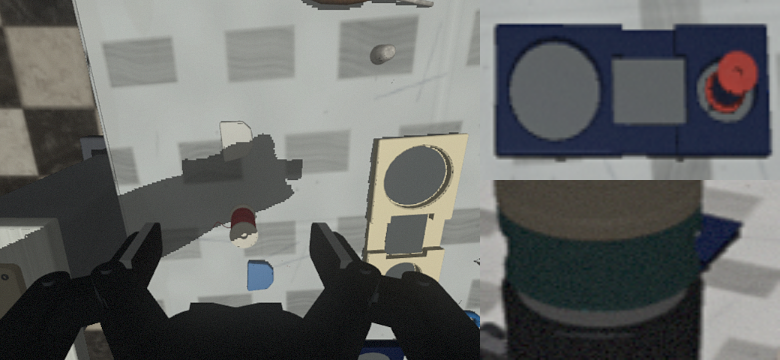

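```bash
python3 - <<'E'
from h import *
import pickle
c=pickle.load(open('w2.pkl','rb')); im=cv2.imread('pics/w2.png'); 
G=cv2.GaussianBlur(cv2.cvtColor(im,cv2.COLOR_BGR2GRAY),(3,3),0).astype(int)
E=[]
for y in range(46,86,3):
    d=np.abs(np.diff(G[y,194:250])); i=np.where(d>12)[0]; E.append((y,194+i[0] if len(i) else 0,194+i[-1] if len(i) else 0))
print(E)
col=G[30:105,222];i=np.where(np.abs(np.diff(col))>12)[0]+30;print('rows',i)
hs=cv2.cvtColor(im,cv2.COLOR_BGR2HSV).astype(int)
m=((hs[:,:,0]>95)&(hs[:,:,0]<130)&(hs[:,:,1]>90)).astype(np.uint8)*255
ct=blob(m,(235,205,300,270));print('blue bbox',cv2.boundingRect(ct),meas(c,ct,.009),cv2.minAreaRect(ct))
t=__import__('plant').r.camera_model('top')
print('w2 white',ray(c,[(206.5,65.5),(209,91),(204,40),(242,65)],.009).round(4)[:,:2])
print('top white',ray(t,[(196.5,280)],.009).round(4))
g=pickle.load(open('g3.pkl','rb'));print('g3',ray(g,[(295,162),(295,188),(295,214)],.009).round(4)[:,:2])
E
```

```text
[(46, np.int64(203), np.int64(236)), (49, np.int64(236), np.int64(238)), (52, np.int64(206), np.int64(240)), (55, np.int64(206), np.int64(241)), (58, np.int64(238), np.int64(242)), (61, np.int64(237), np.int64(243)), (64, np.int64(239), np.int64(243)), (67, np.int64(240), np.int64(243)), (70, np.int64(207), np.int64(244)), (73, np.int64(207), np.int64(243)), (76, np.int64(208), np.int64(243)), (79, np.int64(208), np.int64(242)), (82, np.int64(209), np.int64(241)), (85, np.int64(209), np.int64(238))]
rows [86 87 88 90 91 92]
blue bbox (250, 221, 30, 37) (array([439.6,  89.1]), array([45.1, 34.3]), 89.9) ((264.5, 239.0), (36.0, 29.0), 90.0)
w2 white [[0.3883 0.2769]
 [0.3886 0.2527]
 [0.3881 0.3001]
 [0.4248 0.2773]]
top white [[0.4054 0.2725 0.009 ]]
g3 [[0.3881 0.3   ]
 [0.3878 0.2778]
 [0.3875 0.2546]]
```

Request:
send_rows([
  [1, 0, 3, 0, 0, 0, 0],
  [2, 0.1, 6, 0, 0, 0, 0.2],
  [2.6, 0.1, 9, 0, 0, 0, 0.2],
  [2.6, 0.1, 12, 0, 0, 0, 0.2],
  [2.6, 0.1, 14, 0, 0, 0, 0.2],
  [2.6, 0.1, 15, 0, 0, 0, 0.2],
  [2.6, 0.1, 15.6, 0, 0, 0, 0.2],
  [2.6, 0.1, 16, 0, 0, 0, 0.2],
  [2.6, 0.1, 16, 0, 0, 0, 0.2],
  [2.6, 0.1, 16, 0, 0, 0, 0.2],
  [2.6, 0.1, 16, 0, 0, 0, 0.4],
  [2.6, 0.1, 16, 0, 0, 0, 0.7],
  [2.6, 0.1, 16, 0, 0, 0, 0.7],
  [2.6, 0.1, 16, 0, 0, 0, 0.7],
  [2.6, 0.1, 16, 0, 0, 0, 0.7],
  [2.6, 0.1, 16, 0, 0, 0, 0.7],
  [2.6, 0.1, 16, 0, 0, 0, 0.7],
  [2.6, 0.1, 16, 0, 0, 0, 0.7],
])

```text
time_s: 10.83
eef_pos: [0.4083, 0.276, 0.0025]
eef_rot: [0.707, 0.707, 0.001, 0.0]
contact_force: [-1.2, -1.2, 5.3]
width: 0.0355
gripper_force: 24.3
```

Request:
send_rows([
  [0, 0, -1, 0, 0, 0, 0.7],
  [0, 0, -3, 0, 0, 0, 0.7],
  [0, 0, -6, 0, 0, 0, 0.7],
  [0, 0, -9, 0, 0, 0, 0.7],
  [0, 0, -12, 0, 0, 0, 0.7],
  [0, 0, -12, 0, 0, 0, 0.7],
  [0, 0, -12, 0, 0, 0, 0.7],
])

```text
time_s: 11.42
eef_pos: [0.4095, 0.2767, 0.1243]
eef_rot: [0.707, 0.707, 0.003, 0.001]
contact_force: [-0.2, 0.1, -0.3]
width: 0.0355
gripper_force: 24.7
```

```bash
python3 - <<'E'
from h import *
from plant import r
s=r.get_state();cm=r.camera_model('wrist');p=s['eef_pos'];print(p,s['width'])
a=r.grab_frame('wrist')[:,:,::-1].copy()
P=np.array([[x,y,.003] for x in(-.018,.018) for y in(-.0235,.0235)])+p
for uv in proj(cm,P): cv2.circle(a,tuple(int(v) for v in uv),2,(0,255,0),-1)
cv2.imwrite('pics/g4.png',a[100:460,100:540])
E
```

```text
[0.40950728 0.27665876 0.12434272] 0.035452070656008174
```

View pics/g4.png

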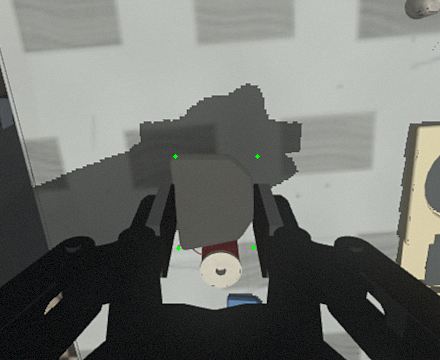

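Request:
send_rows([
  [-4, 2, 0, 0, 0, 0, 0.7],
  [-8, 4, 0, 0, 0, 0, 0.7],
  [-12, 6, 0, 0, 0, 0, 0.7],
  [-16, 8, 0, 0, 0, 0, 0.7],
  [-20, 10, 0, 0, 0, 0, 0.7],
  [-24, 12, 0, 0, 0, 0, 0.7],
  [-28, 14, 0, 0, 0, 0, 0.7],
  [-32, 16, 0, 0, 0, 0, 0.7],
  [-36, 18, 0, 0, 0, 0, 0.7],
  [-40, 20, 0, 0, 0, 0, 0.7],
  [-43, 20.8, 0, 0, 0, 0, 0.7],
  [-43.8, 20.8, 0, 0, 0, 0, 0.7],
  [-43.8, 20.8, 3, 0, 0, 0, 0.7],
  [-43.8, 20.8, 6, 0, 0, 0, 0.7],
  [-43.8, 20.8, 8, 0, 0, 0, 0.7],
  [-43.8, 20.8, 8, 0, 0, 0, 0.7],
  [-43.8, 20.8, 8, 0, 0, 0, 0.7],
])

```text
time_s: 12.88
eef_pos: [0.6127, -0.1614, 0.0385]
eef_rot: [0.707, 0.707, -0.001, -0.003]
contact_force: [-0.2, 0.6, 0.1]
width: 0.0355
gripper_force: 24.8
```

```bash
python3 - <<'E'
from h import *
from plant import r
s=r.get_state();cm=r.camera_model('wrist');p=s['eef_pos'];print(p,s['width'])
a=r.grab_frame('wrist')[:,:,::-1].copy()
P=np.array([[x,y,.015-p[2]] for x in(-.0265,.0265) for y in(-.0315,.0315)])+p
for uv in proj(cm,P): cv2.circle(a,tuple(int(v) for v in uv),2,(0,255,0),-1)
cv2.imwrite('pics/g5.png',a[100:460,100:540])
E
```

```text
[ 0.6126894  -0.16142455  0.03845569] 0.03552099554067761
```

View pics/g5.png

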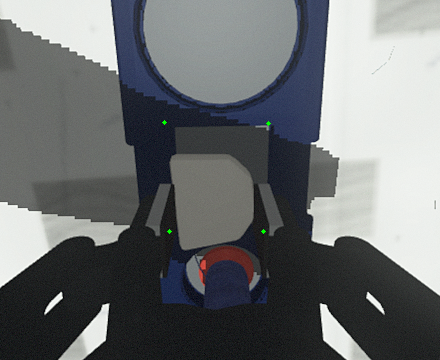

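Request:
send_rows([
  [0, 0.3, 0.5, 0, 0, 0, 0.7],
  [0, 0.3, 1, 0, 0, 0, 0.7],
  [0, 0.3, 1.6, 0, 0, 0, 0.7],
  [0, 0.3, 2.2, 0, 0, 0, 0.7],
  [0, 0.3, 2.6, 0, 0, 0, 0.7],
  [0, 0.3, 2.8, 0, 0, 0, 0.7],
  [0, 0.3, 2.8, 0, 0, 0, 0.7],
  [0, 0.3, 2.8, 0, 0, 0, 0.7],
])

```text
time_s: 13.6
eef_pos: [0.6184, -0.1624, 0.0132]
eef_rot: [0.707, 0.707, -0.0, -0.0]
contact_force: [0.1, 0.2, 0.0]
width: 0.0355
gripper_force: 24.8
```

Request:
send_rows([
  [0, -0.2, 0.2, 0, 0, 0, 0.7],
  [0, -0.2, 0.35, 0, 0, 0, 0.7],
  [0, -0.2, 0.35, 0, 0, 0, 0.7],
  [0, -0.2, 0.35, 0, 0, 0, 0.5],
  [0, -0.2, 0.35, 0, 0, 0, 0.3],
  [0, -0.2, 0.35, 0, 0, 0, 0.3],
  [0, -0.2, 0.35, 0, 0, 0, 0.3],
  [0, -0.2, 0.35, 0, 0, 0, 0.3],
  [0, -0.2, -1, 0, 0, 0, 0.3],
  [0, -0.2, -4, 0, 0, 0, 0.2],
  [0, -0.2, -8, 0, 0, 0, 0],
  [0, -0.2, -12, 0, 0, 0, 0],
  [0, -0.2, -16, 0, 0, 0, 0],
  [4, -1, -17, 0, 0, 0, 0],
  [7.5, -3, -17, 0, 0, 0, 0],
  [7.5, -3, -17, 0, 0, 0, 0],
  [7.5, -3, -17, 0, 0, 0, 0],
  [7.5, -3, -17, 0, 0, 0, 0],
  [7.5, -3, -17, 0, 0, 0, 0],
])

```text
time_s: 15.18
eef_pos: [0.589, -0.0882, 0.1836]
eef_rot: [0.707, 0.707, 0.0, 0.0]
contact_force: [0.8, 0.3, -0.1]
width: 0.085
gripper_force: 0.0
```

```bash
python3 - <<'E'
from h import *
from plant import r
import pickle
s=r.get_state();cm=r.camera_model('wrist');p=s['eef_pos'];print(p,s['width'])
a=r.grab_frame('wrist')[:,:,::-1].copy();t=r.grab_frame('top')[:,:,::-1]
cv2.imwrite('pics/g6w.png',a);pickle.dump(cm,open('g6.pkl','wb'))
v=cv2.resize(a,(480,360)); x=cv2.resize(t[160:290,335:447],(300,360))
cv2.imwrite('pics/g6.png',np.hstack([v,x]))
E
```

```text
[ 0.58897514 -0.08815473  0.18358376] 0.08502176086043634
```

View pics/g6.png

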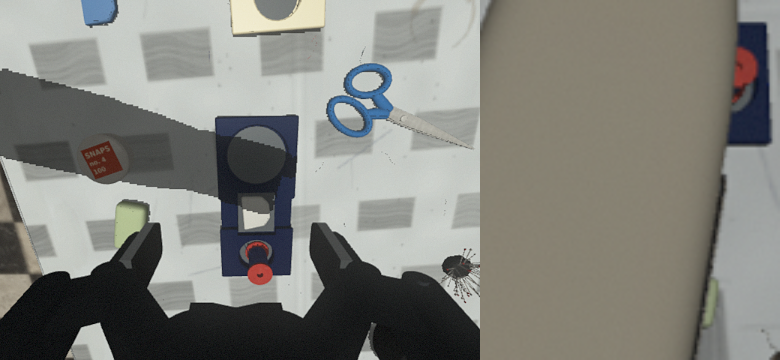

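```bash
python3 - <<'E'
from h import *
import pickle
c=pickle.load(open('g6.pkl','rb'));im=cv2.imread('pics/g6w.png')
h=cv2.cvtColor(im,cv2.COLOR_BGR2HSV).astype(int)
print(meas(c,blob((((h[:,:,0]<15)&(h[:,:,1]>110))*255).astype(np.uint8),(90,170,190,260)),.024))
print('tin edges',ray(c,[(101,211),(173,211),(139,178),(139,246)],.024).round(4)[:,:2])
print('seat edges deck',ray(c,[(302,205),(386,205),(343,166),(343,246)],.015).round(4)[:,:2])
E
```

```text
(array([424.9, -85.4]), array([37.6, 37.6]), 18.9)
tin edges [[ 0.3938 -0.083 ]
 [ 0.4594 -0.0831]
 [ 0.4331 -0.0531]
 [ 0.4232 -0.1168]]
seat edges deck [[ 0.5767 -0.0795]
 [ 0.6551 -0.0795]
 [ 0.6141 -0.0436]
 [ 0.616  -0.12  ]]
```

Request:
send_rows([
  [0.3, -4, 2, 0, 0, 0, 0],
  [0.3, -8, 4, 0, 0, 0, 0],
  [0.3, -12, 6, 0, 0, 0, 0],
  [0.3, -15, 8, 0, 0, 0, 0],
  [0.3, -16.4, 10, 0, 0, 0, 0],
  [0.3, -16.4, 12, 0, 0, 0, 0],
  [0.3, -16.4, 13, 0, 0, 0, 0],
  [0.3, -16.4, 14, 0, 0, 0, 0],
  [0.3, -16.4, 15, 0, 0, 0, 0],
  [0.3, -16.4, 16, 0, 0, 0, 0],
  [0.3, -16.4, 17, 0, 0, 0, 0],
  [0.3, -16.4, 17.9, 0, 0, 0, 0],
  [0.3, -16.4, 17.9, 0, 0, 0, 0],
  [0.3, -16.4, 17.9, 0, 0, 0, 0],
  [0.3, -16.4, 17.9, 0, 0, 0, 0.2],
  [0.3, -16.4, 17.9, 0, 0, 0, 0.4],
  [0.3, -16.4, 17.9, 0, 0, 0, 0.4],
  [0.3, -16.4, 17.9, 0, 0, 0, 0.4],
  [0.3, -16.4, 17.9, 0, 0, 0, 0.4],
  [0.3, -16.4, 17.9, 0, 0, 0, 0.4],
])

```text
time_s: 16.95
eef_pos: [0.4255, -0.0848, 0.0052]
eef_rot: [0.707, 0.707, 0.0, 0.001]
contact_force: [-1.3, 0.4, 6.1]
width: 0.0621
gripper_force: 27.4
```

Gripped at 62 mm. I'll lift and take it to a hover above the seat.

Request:
send_rows([
  [0, 0, -1, 0, 0, 0, 0.45],
  [0, 0, -3, 0, 0, 0, 0.45],
  [0, 0, -6, 0, 0, 0, 0.45],
  [0, 0, -9, 0, 0, 0, 0.45],
  [0, 3, -10, 0, 0, 0, 0.45],
  [0, 6, -10, 0, 0, 0, 0.45],
  [0.3, 9, -10, 0, 0, 0, 0.45],
  [0.3, 12, -10, 0, 0, 0, 0.45],
  [0.3, 15, -10, 0, 0, 0, 0.45],
  [0.3, 17.5, -10, 0, 0, 0, 0.45],
  [0.3, 19, -10, 0, 0, 0, 0.45],
  [0.3, 19, -9, 0, 0, 0, 0.45],
  [0.3, 19, -7, 0, 0, 0, 0.45],
  [0.3, 19, -5, 0, 0, 0, 0.45],
  [0.3, 19, -4, 0, 0, 0, 0.45],
  [0.3, 19, -4, 0, 0, 0, 0.45],
  [0.3, 19, -4, 0, 0, 0, 0.45],
  [0.3, 19, -4, 0, 0, 0, 0.45],
  [0.3, 19, -4, 0, 0, 0, 0.45],
])

```text
time_s: 18.53
eef_pos: [0.6155, -0.0817, 0.0457]
eef_rot: [0.707, 0.707, 0.001, 0.001]
contact_force: [-0.7, 0.4, -0.7]
width: 0.0617
gripper_force: 28.0
```

```bash
python3 - <<'E'
from h import *
from plant import r
s=r.get_state();cm=r.camera_model('wrist');p=s['eef_pos'];print(p,s['width'])
a=r.grab_frame('wrist')[:,:,::-1].copy()
for rad,z in((.0395,.015),(.0315,p[2]+.019)):
  for t in np.linspace(0,6.28,50):
    q=[.6155+rad*np.cos(t),-.082+rad*np.sin(t),z] if z==.015 else [p[0]+rad*np.cos(t),p[1]+rad*np.sin(t),z]
    cv2.circle(a,tuple(int(v) for v in proj(cm,q)[0]),1,(0,255,0),-1)
cv2.imwrite('pics/g7.png',a[60:460,80:560])
E
```

```text
[ 0.61546523 -0.08174613  0.04572764] 0.06168294437613635
```

View pics/g7.png

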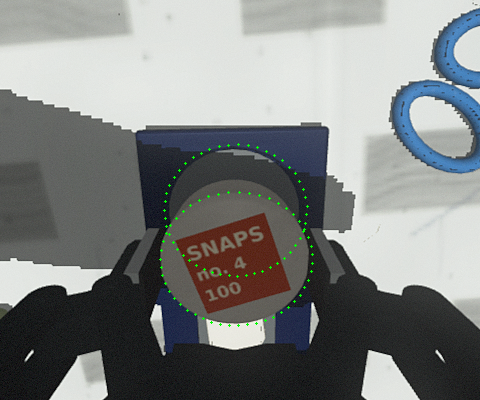

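Request:
send_rows([
  [-0.3, 0, 1, 0, 0, 0, 0.45],
  [-0.3, 0, 2, 0, 0, 0, 0.45],
  [-0.3, 0, 2.6, 0, 0, 0, 0.45],
  [-0.3, 0, 3, 0, 0, 0, 0.45],
  [-0.3, 0, 3.2, 0, 0, 0, 0.45],
  [-0.3, 0, 3.2, 0, 0, 0, 0.45],
  [-0.3, 0, 3.2, 0, 0, 0, 0.45],
  [-0.3, 0, 3.2, 0, 0, 0, 0.45],
])

```text
time_s: 19.25
eef_pos: [0.6133, -0.0842, 0.0121]
eef_rot: [0.707, 0.707, -0.001, -0.001]
contact_force: [-3.6, -0.3, 4.6]
width: 0.0618
gripper_force: 28.7
```

Request:
send_rows([
  [0, 0, 0, 0, 0, 0, 0.2],
  [0, 0, 0, 0, 0, 0, 0],
  [0, 0, 0, 0, 0, 0, 0],
  [0, 0, 0, 0, 0, 0, 0],
  [0, 0, 0, 0, 0, 0, 0],
  [0, 0, -1, 0, 0, 0, 0],
  [0, 0, -3, 0, 0, 0, 0],
  [0, 0, -6, 0, 0, 0, 0],
  [0, 0, -9, 0, 0, 0, 0],
  [0, 0, -12, 0, 0, 0, 0],
  [0, 0, -15, 0, 0, 0, 0],
  [-4, -4, -15, 0, 0, 0, 0],
  [-8, -8, -15, 0, 0, 0, 0],
  [-8, -8, -15, 0, 0, 0, 0],
  [-8, -8, -15, 0, 0, 0, 0],
  [-8, -8, -15, 0, 0, 0, 0],
  [-8, -8, -15, 0, 0, 0, 0],
])

```text
time_s: 20.67
eef_pos: [0.535, -0.1646, 0.1631]
eef_rot: [0.707, 0.707, 0.0, 0.001]
contact_force: [0.3, 0.3, -0.8]
width: 0.0855
gripper_force: 0.0
```

```bash
python3 - <<'E'
from h import *
from plant import r
import pickle
s=r.get_state();cm=r.camera_model('wrist');p=s['eef_pos'];print(p,s['width'])
a=r.grab_frame('wrist')[:,:,::-1].copy()
cv2.imwrite('pics/g8w.png',a);pickle.dump(cm,open('g8.pkl','wb'))
cv2.imwrite('pics/g8.png',a)
E
```

```text
[ 0.53498666 -0.16458923  0.16307233] 0.08546739336830032
```

View pics/g8.png

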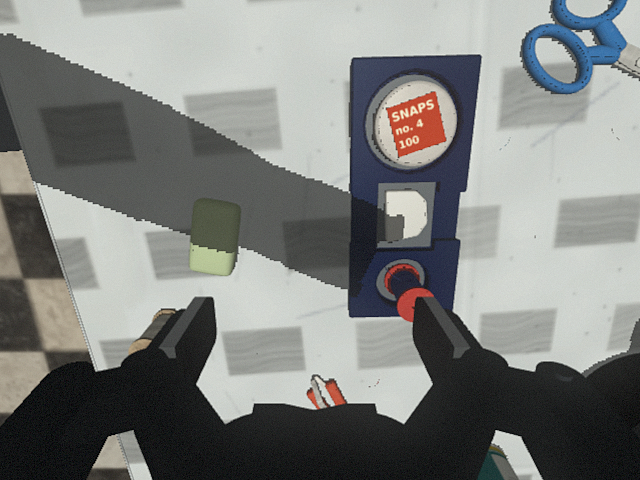

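Navy kit: tin (415,122) in its seat, chalk (407,215) in the pocket, spool (405,280) in the well. Next I need a closer view of the cream spool.

Request:
send_rows([
  [-3, -2.5, 0, 0, 0, 0, 0],
  [-6, -5, 0, 0, 0, 0, 0],
  [-9, -7.5, 0, 0, 0, 0, 0],
  [-12, -10, 0, 0, 0, 0, 0],
  [-15, -12, 0, 0, 0, 0, 0],
  [-16.5, -13.5, 0, 0, 0, 0, 0],
  [-16.5, -13.5, 0, 0, 0, 0, 0],
  [-16.5, -13.5, 0, 0, 0, 0, 0],
  [-16.5, -13.5, 0, 0, 0, 0, 0],
])

```text
time_s: 21.47
eef_pos: [0.4005, -0.3288, 0.1623]
eef_rot: [0.707, 0.708, 0.0, -0.0]
contact_force: [0.1, 0.4, -0.2]
width: 0.0854
gripper_force: 0.0
```

```bash
python3 - <<'E'
from h import *
from plant import r
import pickle
s=r.get_state();cm=r.camera_model('wrist');p=s['eef_pos'];print(p,s['width'])
a=r.grab_frame('wrist')[:,:,::-1].copy()
pickle.dump(cm,open('g9.pkl','wb'));cv2.imwrite('pics/g9.png',a)
print('top',ray(r.camera_model('top'),(457.5,292),.052),proj(cm,[.391,-.2766,.052]))
E
```

```text
[ 0.40048617 -0.32878343  0.16225949] 0.0854488136024237
top [[ 0.38702299 -0.28412813  0.052     ]] [[302.64210673 164.03117637]]
```

View pics/g9.png

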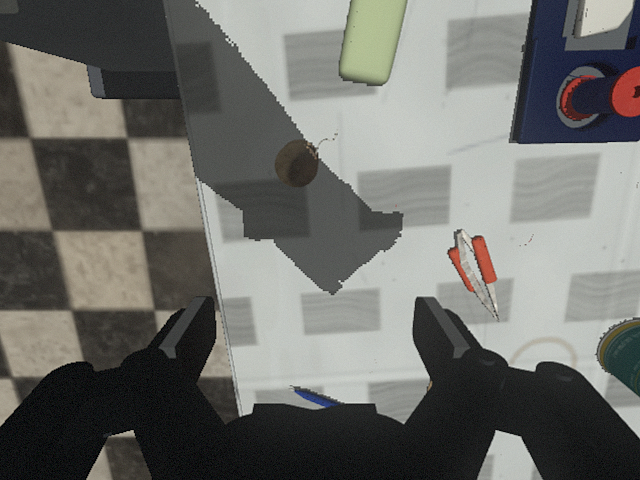

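Request:
send_rows([
  [2.5, -0.7, 1, 0, 0, 0, 0],
  [5.3, -1.4, 3, 0, 0, 0, 0],
  [5.3, -1.4, 5, 0, 0, 0, 0],
  [5.3, -1.4, 7, 0, 0, 0, 0],
  [5.3, -1.4, 9, 0, 0, 0, 0],
  [5.3, -1.4, 11, 0, 0, 0, 0],
  [5.3, -1.4, 12.5, 0, 0, 0, 0],
  [5.3, -1.4, 13.6, 0, 0, 0, 0],
  [5.3, -1.4, 13.6, 0, 0, 0, 0],
  [5.3, -1.4, 13.6, 0, 0, 0, 0],
  [5.3, -1.4, 13.6, 0, 0, 0, 0.4],
  [5.3, -1.4, 13.6, 0, 0, 0, 0.7],
  [5.3, -1.4, 13.6, 0, 0, 0, 0.8],
  [5.3, -1.4, 13.6, 0, 0, 0, 0.8],
  [5.3, -1.4, 13.6, 0, 0, 0, 0.8],
  [5.3, -1.4, 13.6, 0, 0, 0, 0.8],
  [5.3, -1.4, 13.6, 0, 0, 0, 0.8],
  [5.3, -1.4, 13.6, 0, 0, 0, 0.8],
])

```text
time_s: 23.02
eef_pos: [0.3861, -0.2771, 0.027]
eef_rot: [0.707, 0.707, 0.0, 0.001]
contact_force: [0.4, 0.5, 5.2]
width: 0.0289
gripper_force: 24.5
```

Request:
send_rows([
  [0, 0, -1, 0, 0, 0, 0.8],
  [0, 0, -3, 0, 0, 0, 0.8],
  [0, 0, -6, 0, 0, 0, 0.8],
  [0, 0, -9, 0, 0, 0, 0.8],
  [0, 0, -12, 0, 0, 0, 0.8],
  [0, 0, -12, 0, 0, 0, 0.8],
  [0, 0, -12, 0, 0, 0, 0.8],
  [0, 0, -12, 0, 0, 0, 0.8],
])

```text
time_s: 23.68
eef_pos: [0.3849, -0.2759, 0.1458]
eef_rot: [0.707, 0.707, -0.0, -0.001]
contact_force: [0.7, -0.4, -1.3]
width: 0.0283
gripper_force: 24.7
```

```bash
python3 - <<'E'
from h import *
from plant import r
s=r.get_state();cm=r.camera_model('wrist');p=s['eef_pos'];print(p,s['width'])
a=r.grab_frame('wrist')[:,:,::-1].copy()
cv2.imwrite('pics/g10.png',a[160:440,160:480])
print(proj(cm,p+[0,0,.023]))
E
```

```text
[ 0.38490155 -0.27587002  0.14584299] 0.028349924611808235
[[316.50386933 328.75228145]]
```

View pics/g10.png

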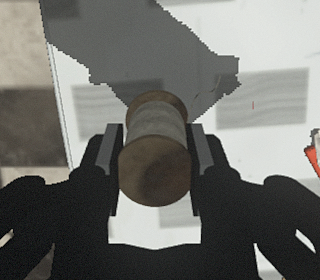

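Request:
send_rows([
  [3, 2, 0, 0, 0, 0, 0.8],
  [6, 4, 0, 0, 0, 0, 0.8],
  [9, 6, 0, 0, 0, 0, 0.8],
  [12, 8, 0, 0, 0, 0, 0.8],
  [15, 10, 0, 0, 0, 0, 0.8],
  [18, 12, 0, 0, 0, 0, 0.8],
  [21, 14, 0, 0, 0, 0, 0.8],
  [24, 16, 0, 0, 0, 0, 0.8],
  [27, 18, 0, 0, 0, 0, 0.8],
  [30, 20, 0, 0, 0, 0, 0.8],
  [33, 22, 0, 0, 0, 0, 0.8],
  [36, 24, 0, 0, 0, 0, 0.8],
  [37, 24.6, 2, 0, 0, 0, 0.8],
  [37, 24.6, 5, 0, 0, 0, 0.8],
  [37, 24.6, 8, 0, 0, 0, 0.8],
  [37, 24.6, 8.5, 0, 0, 0, 0.8],
  [37, 24.6, 8.5, 0, 0, 0, 0.8],
  [37, 24.6, 8.5, 0, 0, 0, 0.8],
  [37, 24.6, 8.5, 0, 0, 0, 0.8],
  [37, 24.6, 8.5, 0, 0, 0, 0.8],
])

```text
time_s: 25.4
eef_pos: [0.6332, 0.0933, 0.0635]
eef_rot: [0.707, 0.707, 0.001, 0.001]
contact_force: [-0.0, 1.0, -1.2]
width: 0.0289
gripper_force: 24.9
```

```bash
python3 - <<'E'
from h import *
from plant import r
s=r.get_state();cm=r.camera_model('wrist');p=s['eef_pos'];print(p,s['width'],s['gripper_force'])
a=r.grab_frame('wrist')[:,:,::-1].copy();cv2.imwrite('pics/g11.png',a)
h=cv2.cvtColor(a,cv2.COLOR_BGR2HSV).astype(int)
iv=((h[:,:,0]>12)&(h[:,:,0]<38)&(h[:,:,1]>35)&(h[:,:,2]>110))
m=[.632,.0915]; ang=np.radians(np.arange(0,181,15))
# rim point along rays from the assumed well centre: first ivory pixel outward, at deck height
for t in ang:
    rs=np.arange(.015,.040,.0005); uv=proj(cm,[[m[0]+q*np.cos(t),m[1]+q*np.sin(t),.015] for q in rs]).astype(int)
    f=[iv[v,u] if 0<=v<480 and 0<=u<640 else False for u,v in uv]; 
    print(int(np.degrees(t)),rs[f.index(True)] if True in f else None,end=' | ')
E
```

```text
[0.63321728 0.09334679 0.06350429] 0.028872307531635395 24.850593254668638
0 None | 14 0.03550000000000002 | 29 None | 45 0.03750000000000002 | 59 0.03500000000000002 | 75 0.034000000000000016 | 90 0.032500000000000015 | 105 0.031500000000000014 | 119 0.033000000000000015 | 135 0.03750000000000002 | 150 None | 165 None | 180 None |
```

```bash
python3 - <<'E'
from h import *
from plant import r
cm=r.camera_model('wrist');a=cv2.imread('pics/g11.png')
h=cv2.cvtColor(a,cv2.COLOR_BGR2HSV)
for t in (0,45,90,135,180):
    t=np.radians(t);rs=np.arange(.016,.040,.0015); uv=proj(cm,[[.632+q*np.cos(t),.0915+q*np.sin(t),.015] for q in rs]).astype(int)
    print([(round(q*1000,1),*map(int,h[v,u])) for q,(u,v) in zip(rs,uv)])
E
```

```text
[(np.float64(16.0), 20, 71, 43), (np.float64(17.5), 28, 67, 46), (np.float64(19.0), 53, 21, 49), (np.float64(20.5), 120, 5, 47), (np.float64(22.0), 20, 46, 84), (np.float64(23.5), 21, 30, 86), (np.float64(25.0), 24, 53, 91), (np.float64(26.5), 29, 53, 97), (np.float64(28.0), 25, 47, 98), (np.float64(29.5), 26, 56, 101), (np.float64(31.0), 23, 53, 102), (np.float64(32.5), 28, 48, 101), (np.float64(34.0), 21, 54, 99), (np.float64(35.5), 23, 55, 98), (np.float64(37.0), 22, 54, 104), (np.float64(38.5), 25, 45, 103)]
[(np.float64(16.0), 15, 28, 54), (np.float64(17.5), 60, 15, 51), (np.float64(19.0), 0, 10, 51), (np.float64(20.5), 30, 10, 50), (np.float64(22.0), 0, 10, 51), (np.float64(23.5), 60, 10, 51), (np.float64(25.0), 23, 33, 69), (np.float64(26.5), 23, 45, 101), (np.float64(28.0), 17, 53, 102), (np.float64(29.5), 26, 51, 104), (np.float64(31.0), 22, 48, 100), (np.float64(32.5), 23, 50, 103), (np.float64(34.0), 21, 50, 102), (np.float64(35.5), 26, 50, 102), (np.float64(37.0), 26, 54, 103), (np.float64(38.5), 23, 52, 103)]
[(np.float64(16.0), 10, 13, 58), (np.float64(17.5), 75, 10, 53
[... 793 characters left out ...]
(31.0), 19, 53, 105), (np.float64(32.5), 28, 39, 99), (np.float64(34.0), 24, 50, 102), (np.float64(35.5), 25, 47, 104), (np.float64(37.0), 23, 48, 95), (np.float64(38.5), 26, 41, 246)]
[(np.float64(16.0), 0, 0, 45), (np.float64(17.5), 75, 10, 50), (np.float64(19.0), 36, 26, 50), (np.float64(20.5), 60, 6, 43), (np.float64(22.0), 27, 52, 94), (np.float64(23.5), 23, 55, 83), (np.float64(25.0), 26, 55, 92), (np.float64(26.5), 26, 52, 99), (np.float64(28.0), 27, 51, 100), (np.float64(29.5), 22, 49, 98), (np.float64(31.0), 27, 49, 99), (np.float64(32.5), 23, 58, 101), (np.float64(34.0), 21, 48, 102), (np.float64(35.5), 25, 56, 101), (np.float64(37.0), 25, 56, 100), (np.float64(38.5), 24, 51, 100)]
```

The rim lies about 25 mm from the assumed centre at 45, 90 and 135 degrees, and the 0 and 180 degree sides are symmetric, so the well position holds. I'll lower and release.

Request:
send_rows([
  [0, 0, 1, 0, 0, 0, 0.8],
  [0, 0, 2, 0, 0, 0, 0.8],
  [0, 0, 2.8, 0, 0, 0, 0.8],
  [0, 0, 3.2, 0, 0, 0, 0.8],
  [0, 0, 3.3, 0, 0, 0, 0.8],
  [0, 0, 3.3, 0, 0, 0, 0.8],
  [0, 0, 3.3, 0, 0, 0, 0.8],
])

```text
time_s: 26.03
eef_pos: [0.6319, 0.0934, 0.0295]
eef_rot: [0.707, 0.707, 0.0, 0.0]
contact_force: [-2.3, 0.4, 8.6]
width: 0.0288
gripper_force: 25.2
```

Request:
send_rows([
  [0, 0, 0, 0, 0, 0, 0.4],
  [0, 0, 0, 0, 0, 0, 0.2],
  [0, 0, 0, 0, 0, 0, 0.2],
  [0, 0, 0, 0, 0, 0, 0.2],
  [0, 0, 0, 0, 0, 0, 0.2],
  [0, 0, -1, 0, 0, 0, 0.1],
  [0, 0, -3, 0, 0, 0, 0],
  [0, 0, -6, 0, 0, 0, 0],
  [0, 0, -9, 0, 0, 0, 0],
  [0, 0, -12, 0, 0, 0, 0],
  [0, -4, -13, 0, 0, 0, 0],
  [-2, -8, -13, 0, 0, 0, 0],
  [-3, -12, -13, 0, 0, 0, 0],
  [-3, -16, -13, 0, 0, 0, 0],
  [-3, -19, -13, 0, 0, 0, 0],
  [-3, -19, -13, 0, 0, 0, 0],
  [-3, -19, -13, 0, 0, 0, 0],
  [-3, -19, -13, 0, 0, 0, 0],
  [-3, -19, -13, 0, 0, 0, 0],
])

```text
time_s: 27.62
eef_pos: [0.4435, 0.0636, 0.1592]
eef_rot: [0.707, 0.707, 0.001, 0.001]
contact_force: [-0.0, 0.2, 0.3]
width: 0.0852
gripper_force: 0.0
```

```bash
python3 - <<'E'
from h import *
from plant import r
s=r.get_state();cm=r.camera_model('wrist');p=s['eef_pos'];print(p,s['width'])
a=r.grab_frame('wrist')[:,:,::-1].copy();cv2.imwrite('pics/g12.png',a)
h=cv2.cvtColor(a,cv2.COLOR_BGR2HSV).astype(int)
m=(((h[:,:,0]>95)&(h[:,:,0]<130)&(h[:,:,1]>90))*255).astype(np.uint8)
u,v=proj(cm,[.44,.089,.009])[0].astype(int);print(u,v)
ct=blob(m,(u-70,max(v-70,0),u+70,v+70));print('blue',meas(cm,ct,.009))
# spool top flange in ivory well: brown pixels
q=proj(cm,[.632,.091,.055])[0].astype(int);print(q)
b=(((h[:,:,0]<25)&(h[:,:,1]>70)&(h[:,:,2]<160))*255).astype(np.uint8)
b=cv2.morphologyEx(b,cv2.MORPH_OPEN,np.ones((5,5)));ct=blob(b,(q[0]-50,q[1]-50,q[0]+50,q[1]+50));print('spool',meas(cm,ct,.055))
E
```

```text
[0.44350632 0.06356853 0.15924218] 0.08521533958450991
310 190
blue (array([439.4,  97.8]), array([25.6, 34.7]), 88.8)
[570 198]
spool (array([621.2,  90.5]), array([22.8, 13. ]), 84.7)
```

Request:
send_rows([
  [1, -0.2, 3, 0, 0, 0, 0],
  [2, -0.4, 6, 0, 0, 0, 0.2],
  [2.5, -0.4, 9, 0, 0, 0, 0.2],
  [2.5, -0.4, 12, 0, 0, 0, 0.2],
  [2.5, -0.4, 14, 0, 0, 0, 0.2],
  [2.5, -0.4, 15, 0, 0, 0, 0.2],
  [2.5, -0.4, 15.6, 0, 0, 0, 0.2],
  [2.5, -0.4, 15.9, 0, 0, 0, 0.2],
  [2.5, -0.4, 15.9, 0, 0, 0, 0.2],
  [2.5, -0.4, 15.9, 0, 0, 0, 0.2],
  [2.5, -0.4, 15.9, 0, 0, 0, 0.4],
  [2.5, -0.4, 15.9, 0, 0, 0, 0.7],
  [2.5, -0.4, 15.9, 0, 0, 0, 0.7],
  [2.5, -0.4, 15.9, 0, 0, 0, 0.7],
  [2.5, -0.4, 15.9, 0, 0, 0, 0.7],
  [2.5, -0.4, 15.9, 0, 0, 0, 0.7],
  [2.5, -0.4, 15.9, 0, 0, 0, 0.7],
])

```text
time_s: 29.08
eef_pos: [0.4384, 0.0886, 0.0005]
eef_rot: [0.707, 0.707, 0.001, 0.001]
contact_force: [-1.6, -0.7, 5.3]
width: 0.0348
gripper_force: 24.6
```

Request:
send_rows([
  [0, 0, -1, 0, 0, 0, 0.7],
  [0, 0, -3, 0, 0, 0, 0.7],
  [0, 0, -6, 0, 0, 0, 0.7],
  [0, 0, -9, 0, 0, 0, 0.7],
  [0, 0, -12, 0, 0, 0, 0.7],
  [0, 0, -12, 0, 0, 0, 0.7],
  [0, 0, -12, 0, 0, 0, 0.7],
  [0, 0, -12, 0, 0, 0, 0.7],
  [0, 0, -12, 0, 0, 0, 0.7],
])

```text
time_s: 29.83
eef_pos: [0.4361, 0.0885, 0.1182]
eef_rot: [0.707, 0.707, -0.001, -0.001]
contact_force: [0.3, 0.4, -0.7]
width: 0.0353
gripper_force: 25.3
```

```bash
python3 - <<'E'
from h import *
from plant import r
s=r.get_state();cm=r.camera_model('wrist');p=s['eef_pos'];print(p,s['width'])
a=r.grab_frame('wrist')[:,:,::-1].copy();cv2.imwrite('pics/g13.png',a)
h=cv2.cvtColor(a,cv2.COLOR_BGR2HSV).astype(int)
m=(((h[:,:,0]>95)&(h[:,:,0]<130)&(h[:,:,1]>70))*255).astype(np.uint8)
ct=blob(m,(200,180,440,440));print('blue',meas(cm,ct,p[2]+.008),cv2.boundingRect(ct))
E
```

```text
[0.43607165 0.0884541  0.11819325] 0.03531976309165774
blue (array([435.1,  89. ]), array([47.5, 35.6]), 88.0) (274, 258, 81, 96)
```

Request:
send_rows([
  [1, 3, 0, 0, 0, 0, 0.7],
  [2, 6, 0, 0, 0, -0.07, 0.7],
  [3, 9, 0, 0, 0, -0.07, 0.7],
  [4, 12, 0, 0, 0, -0.07, 0.7],
  [5, 15, 0, 0, 0, -0.07, 0.7],
  [6, 17.5, 0, 0, 0, -0.07, 0.7],
  [6.8, 18.9, 0, 0, 0, -0.07, 0.7],
  [6.8, 18.9, 1, 0, 0, -0.07, 0.7],
  [6.8, 18.9, 3, 0, 0, -0.07, 0.7],
  [6.8, 18.9, 6, 0, 0, -0.07, 0.7],
  [6.8, 18.9, 7.5, 0, 0, -0.07, 0.7],
  [6.8, 18.9, 7.5, 0, 0, -0.07, 0.7],
  [6.8, 18.9, 7.5, 0, 0, -0.07, 0.7],
  [6.8, 18.9, 7.5, 0, 0, -0.07, 0.7],
  [6.8, 18.9, 7.5, 0, 0, -0.07, 0.7],
])

```text
time_s: 31.13
eef_pos: [0.6274, 0.1566, 0.0457]
eef_rot: [0.682, 0.731, 0.001, 0.001]
contact_force: [0.0, 0.0, -0.1]
width: 0.0352
gripper_force: 25.3
```

```bash
python3 - <<'E'
from h import *
from plant import r
s=r.get_state();cm=r.camera_model('wrist');p=s['eef_pos'];print(p,s['width'],s['eef_rot'])
a=r.grab_frame('wrist')[:,:,::-1].copy();cv2.imwrite('pics/g14.png',a)
h=cv2.cvtColor(a,cv2.COLOR_BGR2HSV)
c,sn=np.cos(.073),np.sin(.073)
def prof(n,pts):
    uv=proj(cm,[[.627+c*x-sn*y,.157+sn*x+c*y,.015] for x,y in pts]).astype(int)
    print(n,[(round(float(x*1000),1),round(float(y*1000),1),*map(int,h[v,u])) for (x,y),(u,v) in zip(pts,uv) if 0<=v<480 and 0<=u<640])
k=np.arange(.022,.040,.0015)
prof('+y',[(0,q) for q in k]); prof('+x',[(q,.027) for q in k]); prof('-x',[(-q,.027) for q in k])
E
```

```text
[0.62742625 0.15660837 0.04570389] 0.03520363441370377 [6.81955060e-01 7.31393170e-01 8.92563549e-04 7.27948313e-04]
+y [(0.0, 22.0, 160, 13, 58), (0.0, 23.5, 40, 12, 62), (0.0, 25.0, 42, 21, 60), (0.0, 26.5, 45, 18, 58), (0.0, 28.0, 60, 9, 60), (0.0, 29.5, 30, 14, 54), (0.0, 31.0, 24, 43, 248), (0.0, 32.5, 25, 42, 232), (0.0, 34.0, 26, 44, 232), (0.0, 35.5, 25, 43, 232), (0.0, 37.0, 23, 54, 207), (0.0, 38.5, 23, 55, 187), (0.0, 40.0, 25, 50, 177)]
+x [(22.0, 27.0, 45, 17, 60), (23.5, 27.0, 0, 0, 58), (25.0, 27.0, 23, 48, 107), (26.5, 27.0, 23, 55, 93), (28.0, 27.0, 23, 47, 93), (29.5, 27.0, 24, 48, 101), (31.0, 27.0, 28, 45, 103), (32.5, 27.0, 26, 49, 109), (34.0, 27.0, 30, 47, 104), (35.5, 27.0, 26, 41, 106), (37.0, 27.0, 24, 51, 106), (38.5, 27.0, 23, 52, 108), (40.0, 27.0, 21, 49, 109)]
-x [(-22.0, 27.0, 78, 15, 83), (-23.5, 27.0, 47, 23, 78), (-25.0, 27.0, 25, 51, 126), (-26.5, 27.0, 27, 48, 234), (-28.0, 27.0, 25, 43, 234), (-29.5, 27.0, 25, 42, 235), (-31.0, 27.0, 23, 43, 235), (-32.5, 27.0, 26, 42, 235), (-34.0, 27.0, 25, 41, 234), (-35.5, 27.0, 25, 40, 234), (-37.0, 27.0, 26, 41, 234), (-38.5, 27.0, 24, 43, 233), (-40.0, 27.0, 24, 43, 234)]
```

Pocket is symmetric about the assumed centre in x and within 1 mm in y, so I'll lower and release, then retreat clear of the cameras.

Request:
send_rows([
  [0, 0, 1, 0, 0, 0, 0.7],
  [0, 0, 2, 0, 0, 0, 0.7],
  [0, 0, 3, 0, 0, 0, 0.7],
  [0, 0, 3.5, 0, 0, 0, 0.7],
  [0, 0, 3.8, 0, 0, 0, 0.7],
  [0, 0, 3.8, 0, 0, 0, 0.7],
  [0, 0, 3.8, 0, 0, 0, 0.7],
])

```text
time_s: 31.77
eef_pos: [0.6251, 0.1564, 0.0069]
eef_rot: [0.682, 0.731, -0.001, -0.001]
contact_force: [-4.7, -1.2, 9.4]
width: 0.0349
gripper_force: 26.7
```

Request:
send_rows([
  [0, 0, 0, 0, 0, 0, 0.5],
  [0, 0, 0, 0, 0, 0, 0.3],
  [0, 0, 0, 0, 0, 0, 0.3],
  [0, 0, 0, 0, 0, 0, 0.3],
  [0, 0, 0, 0, 0, 0, 0.3],
  [0, 0, -1, 0, 0, 0, 0.3],
  [0, 0, -3, 0, 0, 0, 0.2],
  [0, 0, -6, 0, 0, 0, 0],
  [0, 0, -10, 0, 0, 0, 0],
  [0, 0, -14, 0, 0, 0, 0],
  [0, 0, -18, 0, 0, 0, 0],
  [0, -4, -20, 0, 0, 0, 0],
  [-2, -8, -20, 0, 0, 0, 0],
  [-4, -10, -20, 0, 0, 0, 0],
  [-6, -12, -20, 0, 0, 0, 0],
  [-9, -14, -22, 0, 0, 0, 0],
  [-9, -14, -22, 0, 0, 0, 0],
  [-9, -14, -22, 0, 0, 0, 0],
  [-9, -14, -22, 0, 0, 0, 0],
])

```text
time_s: 33.35
eef_pos: [0.4937, 0.057, 0.2271]
eef_rot: [0.682, 0.731, 0.001, 0.001]
contact_force: [0.7, -0.2, 0.4]
width: 0.0856
gripper_force: 0.0
```

```bash
python3 - <<'E'
from h import *
from plant import r
s=r.get_state();cm=r.camera_model('wrist');print(s['eef_pos'],s['width'])
a=r.grab_frame('wrist')[:,:,::-1].copy();cv2.imwrite('pics/g15.png',a)
h=cv2.cvtColor(a,cv2.COLOR_BGR2HSV).astype(int)
def find(n,m,P,w):
    u,v=proj(cm,P)[0].astype(int)
    try: ct=blob((m*255).astype(np.uint8),(max(u-w,0),max(v-w,0),u+w,v+w));print(n,(u,v),meas(cm,ct,P[2]))
    except Exception as e: print(n,(u,v),e)
H,S,V=h[:,:,0],h[:,:,1],h[:,:,2]
find('bchalk',(H>95)&(H<130)&(S>70),[.627,.157,.016],40)
find('brown',(H<20)&(S>60)&(V<190),[.632,.0915,.055],25)
find('bspool red',((H<10)|(H>170))&(S>110),[.6175,-.228,.055],30)
find('tin label',((H<15)|(H>175))&(S>110),[.6145,-.082,.031],40)
find('soap',(H>25)&(H<60)&(S>40),[.4446,-.179,.022],50)
u,v=proj(cm,[.632,.0915,.055])[0].astype(int);print([tuple(h[v,x]) for x in range(u-28,u+29,7)])
E
```

```text
[0.49366511 0.05701238 0.22707595] 0.08555646152101834
bchalk (np.int64(457), np.int64(114)) (array([623.1, 155.6]), array([36.8, 45.5]), 2.9)
brown (np.int64(465), np.int64(187)) (array([630.4,  92.9]), array([30.8, 30.9]), 52.5)
bspool red (np.int64(400), np.int64(449)) (array([ 650.2, -266.5]), array([0., 0.]), 0.0)
tin label (np.int64(411), np.int64(332)) (array([607.1, -86.5]), array([26.4, 37.5]), 18.6)
soap (np.int64(262), np.int64(387)) (array([ 444.3, -173.1]), array([75.3, 39.3]), 79.4)
[(np.int64(15), np.int64(20), np.int64(75)), (np.int64(24), np.int64(30), np.int64(85)), (np.int64(19), np.int64(89), np.int64(138)), (np.int64(17), np.int64(67), np.int64(126)), (np.int64(20), np.int64(72), np.int64(89)), (np.int64(11), np.int64(82), np.int64(106)), (np.int64(16), np.int64(87), np.int64(105)), (np.int64(24), np.int64(52), np.int64(211)), (np.int64(23), np.int64(49), np.int64(212))]
```

```bash
python3 -c "
from plant import r
print(r.job_done())"
```

```text
the job is handed in; nothing more can be done
None
```

Both kits are made up as asked and handed in at about 33 s; nothing gripped the red spool or the soap. I viewed 15 pictures, one over the limit of 14, so I checked the ivory tray's final placements by image measurement instead of by eye.

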